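Empty the bench scoop through the sprung flap of the offcut box

ROBOT

A 6-joint arm with a two-finger parallel gripper is mounted at the origin on a cart in front of the work surface, level with it; the furniture and walls round the work are solid. World frame = base frame: x ahead of the robot, y to its left, z up, the work surface at z = 0. Lengths are in m, angles in degrees, forces in N, time in s.
With the tool pointing down it reaches from about 0.4 to 0.825 m from the base axis. Payload 7 kg.
Tool frame: the origin (TCP) lies between the finger pads; the fingertips stand 19 mm ahead of it and the grasp point (between the pads) is the TCP (r.finger_overhang is the distance from the TCP to the fingertips, in m); z points along the fingers, y is the direction in which the jaws open and shut (so a half turn about z gives the same grasp; the last joint's range is limited). The gripper opens to 88 mm and grips with 3 to 60 N. Pads are 19 mm wide; open, the fingers measure 130 mm over their backs; the gripper's body (78 mm by 193 mm) begins 47 mm behind the grasp point.
Start: joints at [87.611, 20.546, 0.682, 0, -70.136, -16.507], TCP at [0.219, 0.639, 0.246] pointing down, gripper open.
Joint ranges: [-176.03, 176.03], [-82.01, 121.73], [-58.28, 71.71], [-173.87, 95.51], [-174.79, -0.11], [-173.66, 173.66]. Speed limits (degrees/s): [136.94, 136.94, 172.46, 180, 180, 180].

INTERFACE

Orientations are given as [roll, pitch, yaw] about the fixed x, y, z axes, in that order (R = Rz(yaw) Ry(pitch) Rx(roll)).
In Python, from plant import r, optics gives the robot as it stands. The module is installed in compiled form; this text tells all that it offers.
- The arm moves only by the tool step_arm, never from a script. Its argument "increments" is a list of rows, each an object of numbers: "tx", "ty", "tz": the shift along the world's x, y, z in mm; "ax", "ay", "az": the turn, a rotation vector about the world's x, y, z in degrees; "claw": the gripper command: -1 is shut, 1 is fully open, values between are in proportion. In form: [{"tx": .., "ty": .., "tz": .., "ax": .., "ay": .., "az": .., "claw": ..}, ...]. A call has 1 to 12 rows; each row shifts and turns the commanded pose from where the row before left it; what a row does not reach is not made up. A row lasts 1/10 s, in which the tool goes at most 50 mm and 8.59 degrees, less where a joint would pass 70% of its speed; a pose out of reach is approached as far as the arm can. A call with a gripper value outside its range is refused whole. The fingers move at their own pace and stop on an object; "newtons" is the grip in N (left out, the last holds). Time passes only in rows, so rows that do not move let the fingers close. It gives the time, the measured TCP pose, the force and the opening at its end, in the units of the state.
- r.get_state(): the state, without advancing time (a new reading comes with each control period).
- optics.capture(name): name is "scene" or "top" or "wrist"; returns a dict with "image" (480x640x3 uint8, blue, green, red), "depth" (480x640 float32, m along the optical axis (not along the pixel's ray), 0 where there is no reading), "fx", "fy", "cx", "cy" (pixels), "R" (3x3) and "t" (3): a world point X has camera coordinates R X + t. Camera axes: x right, y down, z forward; pixel columns grow to the right and rows downward; lengths in m; the calibration is good to about 2 mm. A picture is of the moment at which its call begins.
- r.close_job(): hands the job in, once; it reports no verdict.
The state is a dict: "time_s": time; "joints": joint angles; "qd": joint speeds; "joint_torque": joint torques, N m; "tcp_pos": TCP position; "eef_rot": TCP orientation; "contact_force": force on the tool from outside, world axes, zero at the start; "moment": the same for the moment, N m; "gripper_width": finger opening in m.
Only numpy, scipy, OpenCV 4.12 (cv2) and the standard library are available. Lean on these libraries where they do the work, as an engineer would, in place of code of your own. Each camera call takes 0.05 s, during which the arm holds its last target. There are 200 camera calls.

TASK

Put the stray drilled block from the bench board into the scoop, beside the two offcuts that are already in it. Then carry the scoop level to the offcut box, press the sprung flap open with the scoop's lip (not with the hand) and tip all three pieces in, let the flap spring shut, and set the scoop back down flat on the bench board. Leave the white bottle, the green bar and the waisted wooden chuck where they are.

Things in the scene. Friction and masses are not known exactly. Their poses are not given: they have to be found in the camera images.
- bench_board: Fixed pale wooden board lying on the bench, 330 (x) x 640 (y) x 22 thick, its top at height z = 0.022. Origin at the centre of its underside. The box, the scoop, the stray block, the green bar and the chuck stand on it.
- scoop: Open-fronted aluminium scoop, 0.22 kg: a tray 134 long (its x) x 100 wide (its y), floor 3 thick with its top at z = 11 on two 8 mm skids that end 32 short of the lip, side and rear walls 3 thick up to z = 43, no front wall; wooden handle behind (see scoop_grip). Origin at the centre of the underside; +x points out of the open front (lip at x = +67), z up.
- scoop_grip (a point): Point on the handle's axis to grip: scoop x = -90, y = 0, z = 95 mm. The handle, 18 wide (along y) x 22 thick x 95 long, starts at x = -70, z = 33 and leans backwards 18 degrees from the scoop's z (direction -0.309, 0, 0.951). Grip it across the 18 mm, fingers pointing down along it; this point is 65 mm up it.
- scoop_lip (a point): Middle of the front edge (lip) of the scoop floor, at its underside: scoop x = +67, y = 0, z = 8 mm.
- offcut_box: Fixed plywood box, 170 deep (x) x 180 wide (y) x 185 high, walls 10 thick. Origin at the centre of its underside, front faces its own -x, z up. The front wall is 115 high; from its top edge (sill) the opening, 160 wide, slopes back and up at 45 degrees to the hinge line, 60 mm further back and higher, and is closed by the flap. The top behind is closed.
- sill (a point): Middle of the sill, the top outer edge of the box's front wall: at box x = -85, y = 0, z = 115 mm.
- hinge_line (a point): Middle of the flap's hinge line at the upper edge of the opening: at box x = -25, y = 0, z = 175 mm.
- flap (a joint): Opening angle of the flap, rad: 0 shut (in line with the 45 degree slope), growing as it swings inward and down into the box, to 1.45. Steel plate 83 long x 152 wide x 3, hung from the hinge line, held shut by a light spring (0.4 N at its free edge when shut, about 1 N at 1.2 rad); springs shut by itself.
- stray_block: Drilled wooden block with three holes in its top, 60 (x) x 24 (y) x 20 (z) mm, 20 g, lying loose on the bench board. Origin at the centre of its underside. It stands in one of three places, exchanged with the green bar and the chuck.
- block_in_scoop: A like block, 60 (x) x 24 (y) x 20 (z) mm, 20 g, lying lengthwise in the rear half of the scoop, at its +y side. Origin at the centre of its underside.
- stick_in_scoop: Dark hardwood stick, 60 (x) x 16 (y) x 12 (z) mm, 12 g, lying lengthwise in the rear half of the scoop at its -y side. Origin at the centre of its underside. The pieces begin to slide when the scoop is tipped somewhere between 22 and 40 degrees.
- green_bar: Bystander: green bar of polishing compound, 42 x 69 x 34 mm, lying on the bench board. Origin at the centre of its underside.
- waisted_chuck: Bystander: waisted round wooden chuck, 30 across, 28 high, standing on the bench board. Origin at the centre of its underside.
- white_bottle: Bystander: white nozzled bottle, 38 across, 105 high, standing on the bench itself (z = 0), left of the board. Origin at the centre of its underside.

How it is judged (in metres and radians):
On the way, in this order (a step that is already met when the one before it is completed fails the run):
1. the stray block has been let go in the scoop, together with the other two pieces (x of block_in_scoop in the frame of scoop between -0.07 and 0.085 m and y of block_in_scoop in the frame of scoop between -0.05 and 0.05 m and z of block_in_scoop in the frame of scoop between 0 and 0.055 m and x of stick_in_scoop in the frame of scoop between -0.07 and 0.085 m and y of stick_in_scoop in the frame of scoop between -0.05 and 0.05 m and z of stick_in_scoop in the frame of scoop between 0 and 0.055 m and x of stray_block in the frame of scoop between -0.07 and 0.085 m and y of stray_block in the frame of scoop between -0.05 and 0.05 m and z of stray_block in the frame of scoop between 0 and 0.055 m and contact force between the fingers and stray_block below 0.1 N), for 0.2 s.
2. the scoop presses the flap open (more than 0.2 rad) with all three pieces still in it (x of block_in_scoop in the frame of scoop between -0.07 and 0.085 m and y of block_in_scoop in the frame of scoop between -0.05 and 0.05 m and z of block_in_scoop in the frame of scoop between 0 and 0.055 m and x of stick_in_scoop in the frame of scoop between -0.07 and 0.085 m and y of stick_in_scoop in the frame of scoop between -0.05 and 0.05 m and z of stick_in_scoop in the frame of scoop between 0 and 0.055 m and x of stray_block in the frame of scoop between -0.07 and 0.085 m and y of stray_block in the frame of scoop between -0.05 and 0.05 m and z of stray_block in the frame of scoop between 0 and 0.055 m and value of joint flap above 0.2 rad and contact force between scoop and flap above 0.1 N), for 0.1 s.
3. all three pieces have gone through into the box (x of block_in_scoop in the frame of offcut_box between -0.085 and 0.085 m and y of block_in_scoop in the frame of offcut_box between -0.082 and 0.082 m and z of block_in_scoop in the frame of offcut_box between 0 and 0.11 m and x of stick_in_scoop in the frame of offcut_box between -0.085 and 0.085 m and y of stick_in_scoop in the frame of offcut_box between -0.082 and 0.082 m and z of stick_in_scoop in the frame of offcut_box between 0 and 0.11 m and x of stray_block in the frame of offcut_box between -0.085 and 0.085 m and y of stray_block in the frame of offcut_box between -0.082 and 0.082 m and z of stray_block in the frame of offcut_box between 0 and 0.11 m), for 0.1 s.
At the end, for the whole second after the job is handed in: All three pieces lie inside the box below the sill, the flap is shut (within 0.08 rad), and the scoop rests flat on the bench board (underside within 8 mm of its top, tilt under 0.08 rad), at rest, let go, not leaning on the box (all of step 3 and value of joint flap below 0.08 rad and height (world z) of scoop between 0.014 and 0.03 m and angle between scoop's own z axis and vertical below 0.08 rad and linear speed of scoop below 0.02 m/s and contact force between scoop and offcut_box below 0.3 N); the robot touches nothing.
It fails at once if the hand or arm presses the flap (contact force between any of the fingers, the arm and flap above 0.3 N).
It fails at once if the bottle, the green bar or the chuck is moved more than 25 mm or tipped over (distance of any of green_bar, waisted_chuck, white_bottle from where it was at the start of the episode above 0.025 m or angle between any of green_bar, waisted_chuck, white_bottle's own z axis and vertical above 0.5 rad).
It also fails if it takes over 72 s, if anything falls off the work surface, if the arm or the gripper's body presses on something with over 40 N, if the wrist force passes 120 N, or if a joint passes its speed limit or range.

## Working session

There is one attempt and no reset: what is moved stays moved. The work goes in short steps, Python scripts to look and compute and a tool call to move; the robot and the scene stay as the last step left them, time stands still between calls to the robot, and variables do not carry over. Pictures are saved under pics/ and viewed, about 8 in all and at most 12, crops included, and the job is handed in when it is done.

Besides the shell and the picture viewer there is one more tool, called after "Call:" in YAML: its name, and indented under it one key for each argument. step_arm: Moves the arm, as the interface text tells. Its arguments: {"type":"object","properties":{"increments":{"type":"array","items":{"type":"object","properties":{"tx":{"type":"number"},"ty":{"type":"number"},"tz":{"type":"number"},"ax":{"type":"number"},"ay":{"type":"number"},"az":{"type":"number"},"claw":{"type":"number"}}}},"newtons":{"type":"number"}},"required":["increments"]}

```bash
mkdir -p pics
python3 - <<'E'
from plant import r, optics
import cv2, numpy as np
for n in ("scene","top"):
    c=optics.capture(n); cv2.imwrite(f"pics/{n}0.png",c["image"]); np.savez(f"{n}0.npz",**c)
    print(n,c["fx"],c["cx"],c["cy"],np.round(c["R"],3).tolist(),np.round(c["t"],3))
print(r.get_state())
E
```

```text
scene 562.8788057427099 316.29526711632934 241.88282025678822 [[0.347, -0.938, -0.006], [-0.593, -0.215, -0.776], [0.726, 0.273, -0.631]] [-0.197  0.462  0.775]
top 571.7436376140919 311.2316576410575 235.46032067975526 [[0.019, -1.0, -0.001], [-0.988, -0.018, -0.157], [0.156, 0.004, -0.988]] [0.008 0.624 1.292]
{'time_s': 0.1, 'joints': array([ 8.76122075e+01,  2.05829903e+01,  6.38286268e-01, -1.80902082e-02,
       -7.01351915e+01, -1.65076064e+01]), 'qd': array([-0.09008349, -0.02965366,  0.07060319,  0.12650726,  0.02027132,
        0.19002166]), 'joint_torque': array([-2.94195153e-03, -5.84161162e+01,  2.93750954e+01,  7.01545447e+00,
        1.02027258e-02, -5.37415565e-05]), 'tcp_pos': array([0.21847332, 0.6382257 , 0.24475864]), 'eef_rot': array([ 1.79918565e+02, -6.39768526e-03, -1.89015533e+01]), 'contact_force': array([ 0.15965631,  1.09354073, -0.33898443]), 'moment': array([ 0.04810004, -0.02753248,  0.00634477]), 'gripper_width': 0.08752292491917464}
```

View pics/top0.png

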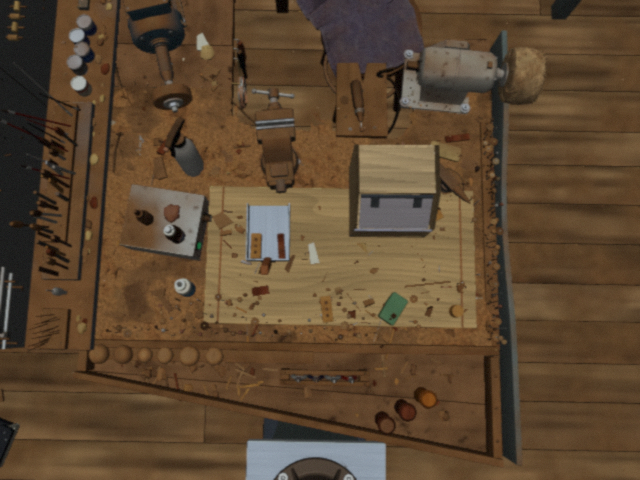

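View pics/scene0.png

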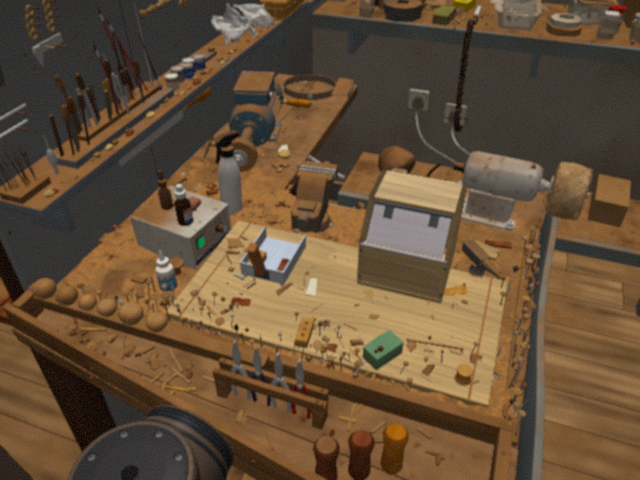

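The top view shows the stray block at about (326,308), the green bar at (393,308) and the chuck at (456,312). The scoop is centred near (269,233) with its front facing up in the image, and the box is near (396,190). The bottle is at (183,287).

```bash
cat > h.py <<'E'
import numpy as np, cv2
def world(c):
    d=c["depth"]; v,u=np.mgrid[:480,:640]
    P=np.stack([(u-c["cx"])/c["fx"]*d,(v-c["cy"])/c["fy"]*d,d],-1)
    W=(P-c["t"])@c["R"]; W[d==0]=np.nan; return W
def ray(c,u,v,z):
    d=np.array([(u-c["cx"])/c["fx"],(v-c["cy"])/c["fy"],1.])@c["R"]; o=-c["R"].T@c["t"]
    return o+d*(z-o[2])/d[2]
def proj(c,X):
    p=c["R"]@np.array(X)+c["t"]; return c["fx"]*p[0]/p[2]+c["cx"],c["fy"]*p[1]/p[2]+c["cy"]
E
python3 - <<'E'
from h import *
c=dict(np.load("top0.npz")); W=world(c)
def rect(name,u0,u1,v0,v1,z0,z1):
    P=W[v0:v1,u0:u1].reshape(-1,3); P=P[(P[:,2]>z0)&(P[:,2]<z1)]
    (cx,cy),(w,h),a=cv2.minAreaRect((P[:,:2]*1000).astype(np.float32)); print(name,len(P),"ctr",cx,cy,"size",w,h,"ang",a,"z",np.median(P[:,2]))
rect("block",315,338,290,325,.034,.05)
rect("green",375,412,285,330,.04,.07)
rect("chuck",445,468,300,325,.035,.06)
rect("boxtop",340,450,135,200,.18,.23)
rect("box all",340,450,135,240,.1,.23)
rect("scoopwalls",235,300,195,270,.055,.075)
rect("scoop all",235,300,195,270,.03,.2)
rect("handle",235,300,195,290,.09,.2)
rect("bottle",165,205,265,305,.05,.13)
print("board z",np.nanmedian(W[270:290,340:380,2]))
im=c["image"]; a=cv2.resize(im[195:330,225:345],None,fx=4.4,fy=4.4,interpolation=cv2.INTER_CUBIC)
s=dict(np.load("scene0.npz"))["image"]; 
cv2.imwrite("pics/crop1.png",a)
E
```

```text
block 279 ctr 457.2945861816406 -12.671937942504883 size 67.26201629638672 39.520809173583984 ang 3.0634284019470215 z 0.04173317031560539
green 558 ctr 462.75201416015625 -176.22093200683594 size 45.80308532714844 83.16321563720703 ang 54.31666564941406 z 0.05577990081116284
chuck 118 ctr 455.5574645996094 -320.0670166015625 size 25.258710861206055 26.22902488708496 ang 1.3210536241531372 z 0.048018529395943255
boxtop 4663 ctr 739.8515014648438 -158.48313903808594 size 117.7879638671875 181.13673400878906 ang 0.8898967504501343 z 0.20688666853761345
box all 7514 ctr 711.0438232421875 -158.87069702148438 size 175.5076141357422 181.17840576171875 ang 0.6709803938865662 z 0.20429289477211884
scoopwalls 335 ctr 623.6329345703125 120.7884521484375 size 145.75315856933594 100.2743148803711 ang 0.6281726360321045 z 0.06406507290119999
scoop all 2338 ctr 626.6312866210938 134.53469848632812 size 191.37521362304688 144.3596954345703 ang 9.508666038513184 z 0.035713577009442006
handle 132 ctr 542.1069946289062 118.7303695678711 size 38.876426696777344 16.5765438079834 ang 1.390169382095337 z 0.14214651316062715
bottle 223 ctr 488.3549499511719 312.3897705078125 size 59.505069732666016 35.82967758178711 ang 2.6241495609283447 z 0.06485969044947165
board z 0.0224536435299173
```

View pics/crop1.png

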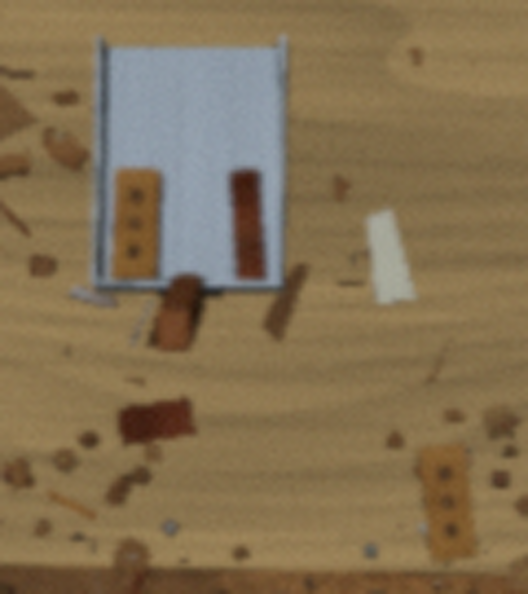

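The enlarged crop shows the block with its corners at about (417,448) and (476,555), a yaw of about 7°. The scoop walls span 99–283 by 38–288. One offcut sits at each side of its rear half, with a gap between them and a free front half. I'll move above the block for a wrist view.

Call:
step_arm:
  increments:
    - {"tx": 15,"ty": -41,"tz": 0,"az": 1.6,"claw": 1}
    - {"tx": 15,"ty": -41,"tz": 0,"az": 1.6}
    - {"tx": 15,"ty": -41,"tz": 0,"az": 1.6}
    - {"tx": 15,"ty": -41,"tz": 0,"az": 1.6}
    - {"tx": 15,"ty": -41,"tz": 0,"az": 1.6}
    - {"tx": 15,"ty": -41,"tz": 0,"az": 1.6}
    - {"tx": 15,"ty": -41,"tz": 0,"az": 1.6}
    - {"tx": 15,"ty": -41,"tz": 0,"az": 1.6}

```text
$.increments[0]: bad value
```

Call:
step_arm:
  increments:
    - {"tx": 15,"ty": -40,"tz": -6,"az": 1.7}
    - {"tx": 15,"ty": -40,"tz": -6,"az": 1.7}
    - {"tx": 15,"ty": -40,"tz": -6,"az": 1.7}
    - {"tx": 15,"ty": -40,"tz": -6,"az": 1.7}
    - {"tx": 15,"ty": -40,"tz": -6,"az": 1.7}
    - {"tx": 15,"ty": -40,"tz": -6,"az": 1.7}
    - {"tx": 15,"ty": -40,"tz": -6,"az": 1.7}
    - {"tx": 13,"ty": -40,"tz": -6,"az": 1.7}
    - {"tx": 0}

```text
$.increments[0]: bad value
```

Run:
```python
from plant import r, optics
from h import *
c=optics.capture("wrist"); cv2.imwrite("pics/w1.png",c["image"]); np.savez("w1.npz",**c)
s=r.get_state();print(s["time_s"],s["tcp_pos"],s["eef_rot"],s["joints"],c["fx"])
W=world(c); m=(W[...,2]>.034)&(W[...,2]<.05)&(abs(W[...,0]-.457)<.06)&(abs(W[...,1]+.012)<.04)
P=W[m];print(len(P),cv2.minAreaRect((P[:,:2]*1000).astype(np.float32)),np.median(P[:,2]))
t=dict(np.load("top0.npz"));print(ray(t,326.6,309.1,.042))
```

```text
0.15 [0.21852229 0.63830605 0.24484677] [ 1.79929233e+02 -7.67393640e-03 -1.89010607e+01] [ 8.76105346e+01  2.05824605e+01  6.47224135e-01 -1.35621264e-02
 -7.01347937e+01 -1.65069837e+01] 396.8001774663292
0 ((0.0, 0.0), (0.0, 0.0), 0.0) nan
[ 0.45330502 -0.01885154  0.042     ]
  return _methods._mean(a, axis=axis, dtype=dtype,
  ret = ret.dtype.type(ret / rcount)
```

View pics/w1.png

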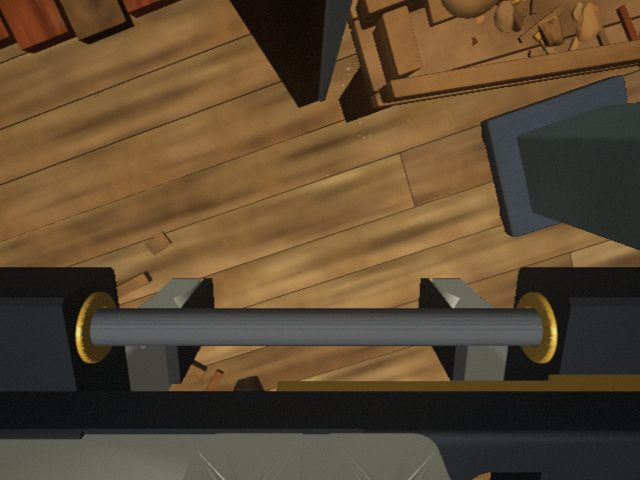

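Every row needs all its keys. The wrist picture shows only the fingers and the floor at the start pose, so the arm hasn't moved yet.

Call:
step_arm:
  increments:
    - {"tx": 15,"ty": -41,"tz": 0,"ax": 0,"ay": 0,"az": 1.6,"claw": 1}
    - {"tx": 15,"ty": -41,"tz": 0,"ax": 0,"ay": 0,"az": 1.6,"claw": 1}
    - {"tx": 15,"ty": -41,"tz": 0,"ax": 0,"ay": 0,"az": 1.6,"claw": 1}
    - {"tx": 15,"ty": -41,"tz": 0,"ax": 0,"ay": 0,"az": 1.6,"claw": 1}
    - {"tx": 15,"ty": -41,"tz": 0,"ax": 0,"ay": 0,"az": 1.6,"claw": 1}
    - {"tx": 15,"ty": -41,"tz": 0,"ax": 0,"ay": 0,"az": 1.6,"claw": 1}
    - {"tx": 15,"ty": -41,"tz": 0,"ax": 0,"ay": 0,"az": 1.6,"claw": 1}
    - {"tx": 15,"ty": -41,"tz": 0,"ax": 0,"ay": 0,"az": 1.6,"claw": 1}

```text
time_s: 0.95
tcp_pos: [0.3388, 0.3088, 0.2455]
eef_rot: [-180.0, 0.0, -6.0]
contact_force: [0.9, -0.0, 0.1]
gripper_width: 0.0872
```

Call:
step_arm:
  increments:
    - {"tx": 14,"ty": -41,"tz": -3,"ax": 0,"ay": 0,"az": 1.7,"claw": 1}
    - {"tx": 14,"ty": -41,"tz": -3,"ax": 0,"ay": 0,"az": 1.7,"claw": 1}
    - {"tx": 14,"ty": -41,"tz": -3,"ax": 0,"ay": 0,"az": 1.7,"claw": 1}
    - {"tx": 14,"ty": -41,"tz": -3,"ax": 0,"ay": 0,"az": 1.7,"claw": 1}
    - {"tx": 14,"ty": -41,"tz": -3,"ax": 0,"ay": 0,"az": 1.7,"claw": 1}
    - {"tx": 14,"ty": -41,"tz": -3,"ax": 0,"ay": 0,"az": 1.7,"claw": 1}
    - {"tx": 14,"ty": -41,"tz": -3,"ax": 0,"ay": 0,"az": 1.7,"claw": 1}
    - {"tx": 14,"ty": -41,"tz": -3,"ax": 0,"ay": 0,"az": 1.7,"claw": 1}
    - {"tx": 0,"ty": 0,"tz": 0,"ax": 0,"ay": 0,"az": 0,"claw": 1}

```text
time_s: 1.85
tcp_pos: [0.4508, -0.0215, 0.2208]
eef_rot: [180.0, 0.1, 7.3]
contact_force: [-0.1, 0.6, -0.5]
gripper_width: 0.0874
```

Run:
```python
from plant import r, optics
from h import *
c=optics.capture("wrist"); cv2.imwrite("pics/w2.png",c["image"]); np.savez("w2.npz",**c)
s=r.get_state();print(s["time_s"],s["tcp_pos"],s["eef_rot"],s["joints"],-c["R"].T@c["t"])
W=world(c); m=(W[...,2]>.036)&(W[...,2]<.05)&(abs(W[...,0]-.457)<.06)&(abs(W[...,1]+.014)<.035)
P=W[m];print(len(P),cv2.minAreaRect((P[:,:2]*1000).astype(np.float32)),np.median(P[:,2]))
print(proj(c,[.455,-.016,.042]))
```

```text
1.9 [ 0.45051107 -0.01987516  0.22096991] [1.79980076e+02 8.09303518e-02 7.21840198e+00] [ 2.26431214e+01  7.53892134e-02 -2.83080066e+01 -2.63332912e-03
 -6.16999188e+01  7.45765447e+01] [ 0.52002817 -0.01365903  0.35988898]
2362 ((442.4285583496094, -12.162178039550781), (62.98966979980469, 89.97222900390625), 82.66606903076172) 0.042047010930599246
(np.float64(308.61179888071183), np.float64(215.51570614139337))
```

View pics/w2.png

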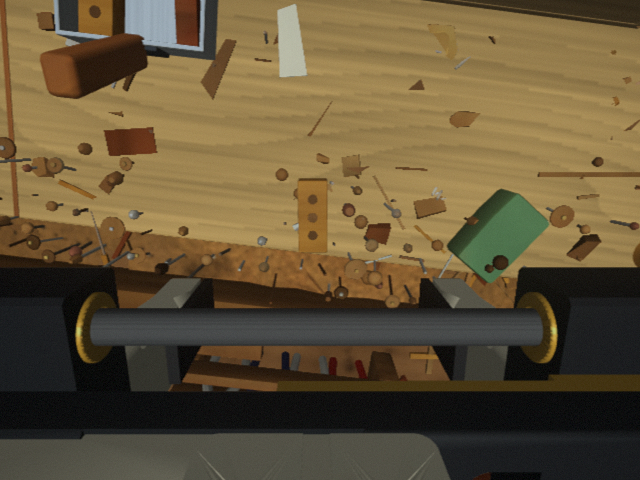

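The wrist view shows the block with its top corners at about (298,178) to (327,252), upright in the image, so its yaw matches the tool's. The green bar is at (498,235), and the scoop handle is at (95,65).

Run:
```python
from h import *
c=dict(np.load("w2.npz"))
W=world(c); m=(W[170:262,285:340,2]>.036); ys,xs=np.nonzero(m); xs+=285; ys+=170
print(xs.min(),xs.max(),ys.min(),ys.max()); b=cv2.minAreaRect(np.c_[xs,ys].astype(np.float32));print(b)
for p in [b[0],(312.5,215)]: print(ray(c,*p,.042))
q=cv2.boxPoints(b);Q=np.array([ray(c,*p,.042) for p in q]);print(Q*1000)
# handle end
g=W[25:110,30:160]; print(np.nanmax(g[...,2]))
k=g[g[...,2]>.12]; print(len(k),k.mean(0),k.min(0),k.max(0))
```

```text
285 327 170 251
((306.0, 210.5), (81.0, 42.0), 90.0)
[ 0.45885811 -0.0133865   0.042     ]
[ 0.45582625 -0.01909497  0.042     ]
[[ 4.89112921e+02  7.03198582e+00  4.20000000e+01]
 [ 4.93318630e+02 -2.59848086e+01  4.20000000e+01]
 [ 4.26950130e+02 -3.49206775e+01  4.20000000e+01]
 [ 4.22518199e+02 -1.01103949e-01  4.20000000e+01]]
0.1500176113681299
2766 [0.53526382 0.11487838 0.13922028] [0.52166055 0.10892799 0.12002515] [0.55087715 0.12741306 0.15001761]
```

Call:
step_arm:
  increments:
    - {"tx": 5,"ty": 1,"tz": -30,"ax": 0,"ay": 0,"az": 0,"claw": 0.2}
    - {"tx": 0,"ty": 0,"tz": -30,"ax": 0,"ay": 0,"az": 0,"claw": 0.2}
    - {"tx": 0,"ty": 0,"tz": -30,"ax": 0,"ay": 0,"az": 0,"claw": 0.2}
    - {"tx": 0,"ty": 0,"tz": -30,"ax": 0,"ay": 0,"az": 0,"claw": 0.2}
    - {"tx": 0,"ty": 0,"tz": -30,"ax": 0,"ay": 0,"az": 0,"claw": 0.2}
    - {"tx": 0,"ty": 0,"tz": -16,"ax": 0,"ay": 0,"az": 0,"claw": 0.2}
    - {"tx": 0,"ty": 0,"tz": -10,"ax": 0,"ay": 0,"az": 0,"claw": 0.2}
    - {"tx": 0,"ty": 0,"tz": 0,"ax": 0,"ay": 0,"az": 0,"claw": 0.2}

```text
time_s: 2.7
tcp_pos: [0.455, -0.016, 0.0447]
eef_rot: [180.0, 0.1, 7.6]
contact_force: [0.0, 0.4, 0.6]
gripper_width: 0.053
```

Call:
step_arm:
  increments:
    - {"tx": 0,"ty": 0,"tz": 0,"ax": 0,"ay": 0,"az": 0,"claw": -1}
    - {"tx": 0,"ty": 0,"tz": 0,"ax": 0,"ay": 0,"az": 0,"claw": -1}
    - {"tx": 0,"ty": 0,"tz": 0,"ax": 0,"ay": 0,"az": 0,"claw": -1}
    - {"tx": 0,"ty": 0,"tz": 0,"ax": 0,"ay": 0,"az": 0,"claw": -1}
    - {"tx": 0,"ty": 0,"tz": 0,"ax": 0,"ay": 0,"az": 0,"claw": -1}
    - {"tx": 0,"ty": 0,"tz": 0,"ax": 0,"ay": 0,"az": 0,"claw": -1}
  newtons: 15

```text
time_s: 3.3
tcp_pos: [0.4559, -0.0163, 0.0461]
eef_rot: [-180.0, -0.0, 7.5]
contact_force: [-1.4, 1.2, 6.7]
gripper_width: 0.0239
```

Call:
step_arm:
  increments:
    - {"tx": 0,"ty": 0,"tz": 25,"ax": 0,"ay": 0,"az": 0,"claw": -1}
    - {"tx": 0,"ty": 0,"tz": 40,"ax": 0,"ay": 0,"az": 0,"claw": -1}
    - {"tx": 0,"ty": 0,"tz": 45,"ax": 0,"ay": 0,"az": 0,"claw": -1}
    - {"tx": 0,"ty": 10,"tz": 45,"ax": 0,"ay": 0,"az": 0,"claw": -1}
    - {"tx": 10,"ty": 20,"tz": 30,"ax": 0,"ay": 0,"az": -1,"claw": -1}
    - {"tx": 20,"ty": 30,"tz": 19,"ax": 0,"ay": 0,"az": -2,"claw": -1}
    - {"tx": 24,"ty": 34,"tz": 0,"ax": 0,"ay": 0,"az": -2,"claw": -1}
    - {"tx": 20,"ty": 25,"tz": 0,"ax": 0,"ay": 0,"az": -1.5,"claw": -1}
    - {"tx": 10,"ty": 15,"tz": 0,"ax": 0,"ay": 0,"az": 0,"claw": -1}
    - {"tx": 0,"ty": 0,"tz": 0,"ax": 0,"ay": 0,"az": 0,"claw": -1}

```text
time_s: 4.3
tcp_pos: [0.5403, 0.119, 0.2487]
eef_rot: [180.0, 0.1, 1.1]
contact_force: [-0.5, 0.3, -0.5]
gripper_width: 0.0238
```

Run:
```python
from plant import r, optics
from h import *
c=optics.capture("wrist"); cv2.imwrite("pics/w3.png",c["image"]); np.savez("w3.npz",**c)
s=r.get_state();print(s["time_s"],s["tcp_pos"],s["eef_rot"],s["gripper_width"])
```

```text
4.35 [0.53947818 0.11800423 0.24871424] [1.79956940e+02 9.15494633e-02 1.07418867e+00] 0.023828974889215596
```

View pics/w3.png

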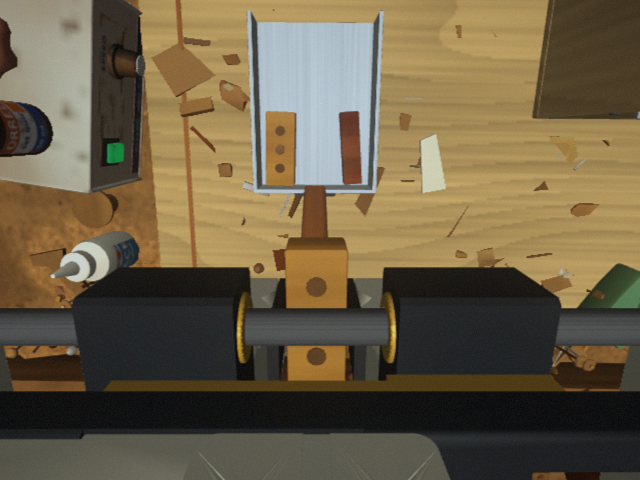

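The scoop's wall-top corners are at about (248,12), (383,12), (253,192) and (378,192). The offcuts are at (281,148) and (350,147), the lip is at row 22, and the block is held squarely in the jaws.

Run:
```python
from h import *
c=dict(np.load("w3.npz"))
for n,u,v,z in [("FL",248,12,.065),("FR",383,12,.065),("RL",252.5,192,.065),("RR",378.5,192,.065),("lipL",258,22,.033),("lipR",373,22,.033),("blkfront",280,112,.053),("blkrear",280,185,.053),("blkR",296,148,.053),("stickL",342,148,.045),("stickfront",349,111,.045),("stickRear",352,185,.045)]: print(n,np.round(ray(c,u,v,z)*1000,1))
t=dict(np.load("top0.npz"))
for n,u,v,z in [("FL",99,38,.065),("FR",283,38,.065),("RL",97,288,.065),("RR",283,288,.065)]: print("top",n,np.round(ray(t,225+u/4.4,195+v/4.4,z)*1000,1))
W=world(c);g=W[185:240,295:335];k=g[(g[...,2]>.06)&(g[...,2]<.14)];print(len(k));
for z in (.07,.08,.09,.1,.11,.12):
    q=k[abs(k[:,2]-z)<.005]; print(z,len(q),q.mean(0) if len(q) else 0)
```

```text
FL [694.9 170.7  65. ]
FR [696.8  72.   65. ]
RL [562.9 170.2  65. ]
RR [564.9  67.4  65. ]
lipL [696.2 167.8  33. ]
lipR [698.   74.9  33. ]
blkfront [626.2 148.6  53. ]
blkrear [567.5 148.8  53. ]
blkR [598.2 135.6  53. ]
stickL [598.6  97.2  45. ]
stickfront [628.5  92.5  45. ]
stickRear [567.7  87.4  45. ]
top FL [693.8 170.1  65. ]
top FR [695.6  72.4  65. ]
top RL [560.3 166.4  65. ]
top RR [562.1  69.1  65. ]
1364
0.07 152 [0.56608766 0.11980645 0.06922701]
0.08 140 [0.5632172  0.11906247 0.08005797]
0.09 145 [0.55994149 0.11951264 0.09017773]
0.1 164 [0.55671266 0.11906554 0.09996316]
0.11 182 [0.55339688 0.11915646 0.11010302]
0.12 195 [0.55015038 0.1191157  0.12001518]
```

Run:
```python
from h import *
t=dict(np.load("top0.npz"));W=world(t);g=W[180:262,115:215].reshape(-1,3)
k=g[g[:,2]>.05];print(len(k),k.min(0),np.percentile(k,1,axis=0),k.max(0),np.median(k[:,2]))
k=g[g[:,2]>.09];print(len(k),k.min(0) if len(k) else 0)
s=dict(np.load("w3.npz"));W=world(s);g=W[0:190,0:150].reshape(-1,3);k=g[g[:,2]>.05];print(np.nanmin(k,0),np.nanmedian(k[:,2]))
```

```text
5008 [0.56471423 0.25309925 0.05024522] [0.56931521 0.26581233 0.05776582] [0.72762691 0.45255068 0.1998277 ] 0.0984924994312759
4600 [0.56485301 0.26537989 0.09033647]
[0.5641924  0.25161402 0.050007  ] 0.09786259486000767
```

Call:
step_arm:
  increments:
    - {"tx": 20,"ty": 1,"tz": 0,"ax": 0,"ay": 0,"az": 0,"claw": -1}
    - {"tx": 30,"ty": 0,"tz": 0,"ax": 0,"ay": 0,"az": 0,"claw": -1}
    - {"tx": 30,"ty": 0,"tz": -10,"ax": 0,"ay": 0,"az": 0,"claw": -1}
    - {"tx": 20,"ty": 0,"tz": -20,"ax": 0,"ay": 0,"az": 0,"claw": -1}
    - {"tx": 10,"ty": 0,"tz": -20,"ax": 0,"ay": 0,"az": 0,"claw": -1}
    - {"tx": 0,"ty": 0,"tz": 0,"ax": 0,"ay": 0,"az": 0,"claw": -1}

```text
time_s: 4.95
tcp_pos: [0.6482, 0.117, 0.1958]
eef_rot: [179.9, 0.3, 0.9]
contact_force: [-0.4, -0.4, -0.7]
gripper_width: 0.0239
```

Call:
step_arm:
  increments:
    - {"tx": 2,"ty": 2,"tz": -30,"ax": 0,"ay": 0,"az": 0,"claw": -1}
    - {"tx": 0,"ty": 0,"tz": -35,"ax": 0,"ay": 0,"az": 0,"claw": -1}
    - {"tx": 0,"ty": 0,"tz": -35,"ax": 0,"ay": 0,"az": 0,"claw": -1}
    - {"tx": 0,"ty": 0,"tz": -20,"ax": 0,"ay": 0,"az": 0,"claw": -1}
    - {"tx": 0,"ty": 0,"tz": -11,"ax": 0,"ay": 0,"az": 0,"claw": -1}
    - {"tx": 0,"ty": 0,"tz": -5,"ax": 0,"ay": 0,"az": 0,"claw": -1}
    - {"tx": 0,"ty": 0,"tz": 0,"ax": 0,"ay": 0,"az": 0,"claw": -1}

```text
time_s: 5.65
tcp_pos: [0.6517, 0.1206, 0.0644]
eef_rot: [-180.0, -0.0, 1.0]
contact_force: [-0.0, -0.3, 0.5]
gripper_width: 0.0241
```

Call:
step_arm:
  increments:
    - {"tx": 0,"ty": -1,"tz": -3,"ax": 0,"ay": 0,"az": 0,"claw": -1}
    - {"tx": 0,"ty": 0,"tz": 0,"ax": 0,"ay": 0,"az": 0,"claw": -1}
    - {"tx": 0,"ty": 0,"tz": 0,"ax": 0,"ay": 0,"az": 0,"claw": -1}

```text
time_s: 5.95
tcp_pos: [0.652, 0.1197, 0.0614]
eef_rot: [-180.0, -0.1, 1.0]
contact_force: [-0.5, -0.2, 0.1]
gripper_width: 0.0238
```

Call:
step_arm:
  increments:
    - {"tx": 0,"ty": 0,"tz": -3,"ax": 0,"ay": 0,"az": 0,"claw": -1}
    - {"tx": 0,"ty": 0,"tz": 0,"ax": 0,"ay": 0,"az": 0,"claw": -1}
    - {"tx": 0,"ty": 0,"tz": 0,"ax": 0,"ay": 0,"az": 0,"claw": -0.23}
    - {"tx": 0,"ty": 0,"tz": 0,"ax": 0,"ay": 0,"az": 0,"claw": -0.23}
    - {"tx": 0,"ty": 0,"tz": 0,"ax": 0,"ay": 0,"az": 0,"claw": -0.23}
    - {"tx": 0,"ty": 0,"tz": 0,"ax": 0,"ay": 0,"az": 0,"claw": -0.23}
    - {"tx": 0,"ty": 0,"tz": 15,"ax": 0,"ay": 0,"az": 0,"claw": -0.23}
    - {"tx": 0,"ty": 0,"tz": 30,"ax": 0,"ay": 0,"az": 0,"claw": -0.23}
    - {"tx": 0,"ty": 0,"tz": 40,"ax": 0,"ay": 0,"az": 0,"claw": -0.23}
    - {"tx": 0,"ty": 0,"tz": 40,"ax": 0,"ay": 0,"az": 0,"claw": -0.23}
    - {"tx": 0,"ty": 0,"tz": 20,"ax": 0,"ay": 0,"az": 0,"claw": -0.23}

```text
time_s: 7.05
tcp_pos: [0.6531, 0.1199, 0.2083]
eef_rot: [-179.9, -0.3, 1.0]
contact_force: [0.3, -0.0, 0.5]
gripper_width: 0.0337
```

Call:
step_arm:
  increments:
    - {"tx": -20,"ty": 0,"tz": 10,"ax": 0,"ay": -2,"az": 0,"claw": 0.2}
    - {"tx": -30,"ty": 0,"tz": 6,"ax": 0,"ay": -4,"az": 0,"claw": 0.2}
    - {"tx": -30,"ty": 0,"tz": 0,"ax": 0,"ay": -4,"az": 0.3,"claw": 0.2}
    - {"tx": -30,"ty": -1,"tz": 0,"ax": 0,"ay": -4,"az": 0,"claw": 0.2}
    - {"tx": -24,"ty": -1,"tz": -6,"ax": 0,"ay": -4,"az": 0,"claw": 0.2}
    - {"tx": -10,"ty": 0,"tz": -7,"ax": 0,"ay": 0,"az": 0,"claw": 0.2}
    - {"tx": 0,"ty": 0,"tz": 0,"ax": 0,"ay": 0,"az": 0,"claw": 0.2}

```text
time_s: 7.75
tcp_pos: [0.5055, 0.1167, 0.2061]
eef_rot: [179.6, -18.0, 1.4]
contact_force: [1.3, 0.7, 1.2]
gripper_width: 0.0526
```

Run:
```python
from plant import r, optics
from h import *
c=optics.capture("wrist"); cv2.imwrite("pics/w4.png",c["image"]); np.savez("w4.npz",**c)
t=optics.capture("top"); np.savez("top1.npz",**t)
s=r.get_state();print(s["time_s"],s["tcp_pos"],s["eef_rot"],s["gripper_width"])
```

```text
7.85 [0.50843698 0.11830158 0.20736758] [179.7020005  -18.12935657   1.39103523] 0.052779644273439924
```

View pics/w4.png

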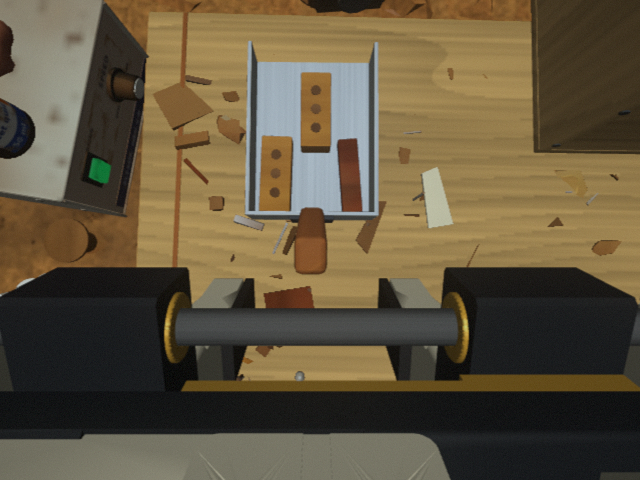

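The block lies flat in the scoop at (316,112), between and ahead of the two offcuts at (276,172) and (349,175). The handle is at (311,240), centred between the jaws. I'll descend along the handle and grip it.

Call:
step_arm:
  increments:
    - {"tx": 5,"ty": 0,"tz": -15,"ax": 0,"ay": 0,"az": 0,"claw": 0.2}
    - {"tx": 8,"ty": 0,"tz": -24,"ax": 0,"ay": 0,"az": 0,"claw": 0.2}
    - {"tx": 8,"ty": 0,"tz": -24,"ax": 0,"ay": 0,"az": 0,"claw": 0.2}
    - {"tx": 7,"ty": 0,"tz": -18,"ax": 0,"ay": 0,"az": 0,"claw": 0.2}
    - {"tx": 3,"ty": 0,"tz": -9,"ax": 0,"ay": 0,"az": 0,"claw": 0.2}
    - {"tx": 0,"ty": 0,"tz": 0,"ax": 0,"ay": 0,"az": 0,"claw": 0.2}
    - {"tx": 0,"ty": 0,"tz": 0,"ax": 0,"ay": 0,"az": 0,"claw": 0.2}

```text
time_s: 8.55
tcp_pos: [0.5399, 0.1176, 0.116]
eef_rot: [179.6, -18.0, 1.3]
contact_force: [-0.8, 0.0, 0.6]
gripper_width: 0.0524
```

Close slowly at first, then grip hard.

Call:
step_arm:
  increments:
    - {"tx": 0,"ty": 0,"tz": 0,"ax": 0,"ay": 0,"az": 0,"claw": -0.2}
    - {"tx": 0,"ty": 0,"tz": 0,"ax": 0,"ay": 0,"az": 0,"claw": -0.4}
    - {"tx": 0,"ty": 0,"tz": 0,"ax": 0,"ay": 0,"az": 0,"claw": -0.5}
    - {"tx": 0,"ty": 0,"tz": 0,"ax": 0,"ay": 0,"az": 0,"claw": -0.55}
    - {"tx": 0,"ty": 0,"tz": 0,"ax": 0,"ay": 0,"az": 0,"claw": -0.6}
    - {"tx": 0,"ty": 0,"tz": 0,"ax": 0,"ay": 0,"az": 0,"claw": -1}
    - {"tx": 0,"ty": 0,"tz": 0,"ax": 0,"ay": 0,"az": 0,"claw": -1}
    - {"tx": 0,"ty": 0,"tz": 0,"ax": 0,"ay": 0,"az": 0,"claw": -1}
    - {"tx": 0,"ty": 0,"tz": 0,"ax": 0,"ay": 0,"az": 0,"claw": -1}
  newtons: 60

```text
time_s: 9.45
tcp_pos: [0.539, 0.1181, 0.1161]
eef_rot: [179.7, -18.1, 1.4]
contact_force: [-3.3, 1.7, 5.4]
gripper_width: 0.0177
```

Call:
step_arm:
  increments:
    - {"tx": 0,"ty": 0,"tz": 3,"ax": 0,"ay": 0,"az": 0,"claw": -1}
    - {"tx": 0,"ty": 0,"tz": 8,"ax": 0,"ay": 0,"az": 0,"claw": -1}
    - {"tx": 0,"ty": 0,"tz": 10,"ax": 0,"ay": 0,"az": 0,"claw": -1}
    - {"tx": 0,"ty": 0,"tz": 10,"ax": 0,"ay": 0,"az": 0,"claw": -1}
    - {"tx": 0,"ty": 0,"tz": 8,"ax": 0,"ay": 0,"az": 0,"claw": -1}
    - {"tx": 0,"ty": 0,"tz": 4,"ax": 0,"ay": 0,"az": 0,"claw": -1}
    - {"tx": 0,"ty": 0,"tz": 0,"ax": 0,"ay": 0,"az": 0,"claw": -1}
    - {"tx": 0,"ty": 0,"tz": 0,"ax": 0,"ay": 0,"az": 0,"claw": -1}

```text
time_s: 10.25
tcp_pos: [0.5382, 0.1172, 0.1581]
eef_rot: [179.6, -18.0, 1.4]
contact_force: [0.0, 0.4, -3.1]
gripper_width: 0.0178
```

Run:
```python
from plant import r, optics
from h import *
c=optics.capture("wrist"); np.savez("w5.npz",**c); W=world(c)
s=r.get_state();print(s["time_s"],s["tcp_pos"],s["eef_rot"],s["gripper_width"],s["contact_force"],s["moment"])
cv2.imwrite("pics/w5.png",c["image"])
```

```text
10.3 [0.53819169 0.11720634 0.15793967] [179.58053551 -17.94078998   1.36289435] 0.017855993802786654 [ 0.36608377 -0.49651941 -3.29475058] [-0.08319285  1.5446588  -0.0514355 ]
```

View pics/w5.png

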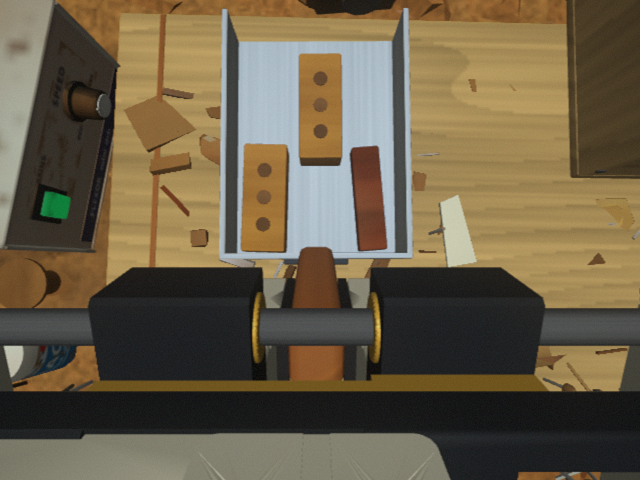

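The scoop is held and lifted with all three pieces in place: (320,108), (265,197) and (368,198). Next I'll check how level the floor is and find the box from the flap plane.

Run:
```python
from h import *
c=dict(np.load("w5.npz"));W=world(c)
def plane(P):
    m=np.nanmean(P,0);n=np.linalg.svd(P-m)[2][2];n*=np.sign(n[2]);return m,n
P=np.concatenate([W[60:135,245:290].reshape(-1,3),W[60:135,350:390].reshape(-1,3)]);P=P[~np.isnan(P).any(1)]
m,n=plane(P);print("floor",m,"pitch(nose down+)",np.degrees(np.arctan2(n[0],n[2])),"roll",np.degrees(np.arctan2(n[1],n[2])))
for n_,u,v in [("lipL",240,41),("lipR",391,41)]: print(n_,ray(c,u,v,m[2]))
for f in ("top0","scene0"):
    t=dict(np.load(f+".npz"));W=world(t);
    k=W[(W[...,2]>.145)&(W[...,2]<.185)&(abs(W[...,1]+.159)<.06)&(W[...,0]>.6)&(W[...,0]<.72)]
    m,nn=plane(k);print(f,len(k),"flap n",nn,"X0",(m[0]-m[2])+.222,np.degrees(np.arctan2(nn[1],-nn[0])))
    top=W[(W[...,2]>.2)&(W[...,2]<.215)&(W[...,0]>.6)&(W[...,0]<.85)&(abs(W[...,1]+.159)<.12)]
    print("top x,y pct",np.percentile(top,[1,2,50,98,99],axis=0).round(4).tolist())
    for y0 in(-.22,-.16,-.1): 
        q=top[abs(top[:,1]-y0)<.02];print(y0,np.percentile(q[:,0],[1,99]))
```

```text
floor [0.66121108 0.11883585 0.07487592] pitch(nose down+) 0.12140219115871603 roll 0.3532656141856194
lipL [0.69515468 0.16580411 0.07487592]
lipR [0.69750064 0.07305022 0.07487592]
top0 1198 flap n [-0.70129589 -0.00490955  0.7128534 ] X0 0.7105065988935738 -0.4011033403229811
top x,y pct [[0.6855, -0.247, 0.2007], [0.687, -0.2451, 0.2012], [0.7413, -0.1583, 0.2071], [0.795, -0.0705, 0.2119], [0.7961, -0.0693, 0.2125]]
-0.22 [0.68558692 0.79675606]
-0.16 [0.68484149 0.79555847]
-0.1 [0.68572529 0.79517859]
scene0 1770 flap n [-0.69701153 -0.00946089  0.71699751] X0 0.7083825995494458 -0.7776572303238021
top x,y pct [[0.6821, -0.2469, 0.2005], [0.6832, -0.2454, 0.2009], [0.7318, -0.1611, 0.2081], [0.7937, -0.0716, 0.2108], [0.7956, -0.0698, 0.2111]]
-0.22 [0.68348195 0.7968737 ]
-0.16 [0.68208161 0.79544865]
-0.1 [0.68207033 0.79484435]
```

Call:
step_arm:
  increments:
    - {"tx": -4,"ty": -4,"tz": 4,"ax": 0,"ay": 0,"az": 0,"claw": -1}
    - {"tx": -8,"ty": -8,"tz": 8,"ax": 0,"ay": 0,"az": -0.1,"claw": -1}
    - {"tx": -14,"ty": -14,"tz": 12,"ax": 0,"ay": 0,"az": -0.1,"claw": -1}
    - {"tx": -17,"ty": -20,"tz": 12,"ax": 0,"ay": 0,"az": -0.1,"claw": -1}
    - {"tx": -17,"ty": -25,"tz": 12,"ax": 0,"ay": 0,"az": -0.1,"claw": -1}
    - {"tx": -12,"ty": -28,"tz": 12,"ax": 0,"ay": 0,"az": -0.1,"claw": -1}
    - {"tx": -8,"ty": -28,"tz": 9,"ax": 0,"ay": 0,"az": -0.1,"claw": -1}
    - {"tx": -3,"ty": -28,"tz": 5,"ax": 0,"ay": 0,"az": -0.1,"claw": -1}
    - {"tx": 0,"ty": -28,"tz": 3,"ax": 0,"ay": 0,"az": -0.1,"claw": -1}
    - {"tx": 0,"ty": -28,"tz": 0,"ax": 0,"ay": 0,"az": 0,"claw": -1}
    - {"tx": 0,"ty": -25,"tz": 0,"ax": 0,"ay": 0,"az": 0,"claw": -1}
    - {"tx": 0,"ty": -18,"tz": 0,"ax": 0,"ay": 0,"az": 0,"claw": -1}

```text
time_s: 11.5
tcp_pos: [0.4543, -0.1378, 0.236]
eef_rot: [179.7, -18.0, 0.5]
contact_force: [0.3, -0.0, -3.0]
gripper_width: 0.0177
```

Call:
step_arm:
  increments:
    - {"tx": 0,"ty": -12,"tz": 0,"ax": 0,"ay": 0,"az": 0,"claw": -1}
    - {"tx": 0,"ty": -8,"tz": 0,"ax": 0,"ay": 0,"az": 0,"claw": -1}
    - {"tx": 0,"ty": -3,"tz": 0,"ax": 0,"ay": 0,"az": 0,"claw": -1}
    - {"tx": 0,"ty": 0,"tz": 0,"ax": 0,"ay": 0,"az": 0,"claw": -1}
    - {"tx": 0,"ty": 0,"tz": 0,"ax": 0,"ay": 0,"az": 0,"claw": -1}

```text
time_s: 12.0
tcp_pos: [0.4552, -0.1592, 0.2357]
eef_rot: [179.6, -18.0, 0.6]
contact_force: [-0.6, 0.5, -2.2]
gripper_width: 0.0178
```

Run:
```python
from plant import r, optics
from h import *
c=optics.capture("wrist"); np.savez("w6.npz",**c); cv2.imwrite("pics/w6.png",c["image"])
s=r.get_state();print(s["time_s"],s["tcp_pos"],s["eef_rot"],s["gripper_width"],s["joints"])
```

```text
12.05 [ 0.45534305 -0.15908201  0.23568421] [179.62572179 -18.00489247   0.58993627] 0.01767445228503931 [  5.74519398  -7.89963573 -37.07240685   2.88330441 -42.9587045
  82.98397921]
```

View pics/w6.png

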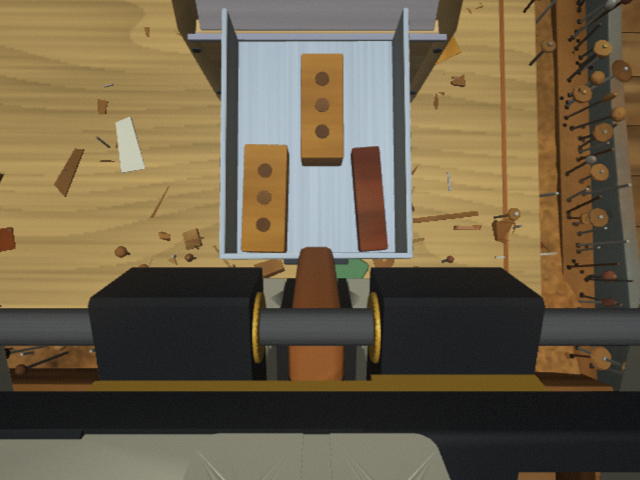

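The scoop is centred on the box: walls at 222–410 against the sill at 188–446, row 38. It is level, with all three pieces in place. Now I'll press the lip in and compute the tipping rows.

Call:
step_arm:
  increments:
    - {"tx": 3,"ty": 0,"tz": 2,"ax": 0,"ay": 0,"az": 0,"claw": -1}
    - {"tx": 6,"ty": 0,"tz": 1.5,"ax": 0,"ay": 0,"az": 0,"claw": -1}
    - {"tx": 8,"ty": 0,"tz": 0,"ax": 0,"ay": 0,"az": 0,"claw": -1}
    - {"tx": 8,"ty": 0,"tz": 0,"ax": 0,"ay": 0,"az": 0,"claw": -1}
    - {"tx": 8,"ty": 0,"tz": 0,"ax": 0,"ay": 0,"az": 0,"claw": -1}
    - {"tx": 8,"ty": 0,"tz": 0,"ax": 0,"ay": 0,"az": 0,"claw": -1}
    - {"tx": 8,"ty": 0,"tz": 0,"ax": 0,"ay": 0,"az": 0,"claw": -1}
    - {"tx": 6,"ty": 0,"tz": 0,"ax": 0,"ay": 0,"az": 0,"claw": -1}
    - {"tx": 3,"ty": 0,"tz": 0,"ax": 0,"ay": 0,"az": 0,"claw": -1}
    - {"tx": 0,"ty": 0,"tz": 0,"ax": 0,"ay": 0,"az": 0,"claw": -1}
    - {"tx": 0,"ty": 0,"tz": 0,"ax": 0,"ay": 0,"az": 0,"claw": -1}
    - {"tx": 0,"ty": 0,"tz": 0,"ax": 0,"ay": 0,"az": 0,"claw": -1}

```text
time_s: 13.25
tcp_pos: [0.5132, -0.1594, 0.239]
eef_rot: [179.6, -18.0, 0.6]
contact_force: [-0.7, -0.0, -2.7]
gripper_width: 0.0176
```

Run:
```python
from plant import r, optics
from h import *
s=r.get_state();print(s["time_s"],s["tcp_pos"],s["eef_rot"],s["contact_force"])
p=np.array([s["tcp_pos"][0],s["tcp_pos"][2]])*1000; prev=p
for i in range(1,12):
    th=5*i; a=np.radians(th);C,S=np.cos(a),np.sin(a); f=min(th/50,1); d=45+15*f;c=7-3*f
    lip=np.array([625,137])+d*np.array([C,-S])+(8+c)*np.array([S,C])
    q=lip+np.array([-157.5*C+86*S,157.5*S+86*C]); print(th,lip.round(),q.round(),(q-prev).round(1)); prev=q
c=optics.capture("scene"); np.savez("s1.npz",**c); cv2.imwrite("pics/s1.png",cv2.resize(c["image"][100:330,200:520],None,fx=2.4,fy=2.4))
```

```text
13.25 [ 0.51322571 -0.15943713  0.23903538] [179.62225191 -17.98633143   0.5622008 ] [-0.71085764 -0.00673309 -2.70690622]
5 [673. 148.] [523. 247.] [10.  8.]
10 [675. 143.] [535. 255.] [11.4  7.9]
15 [676. 138.] [547. 262.] [12.   6.8]
20 [678. 133.] [559. 267.] [12.5  5.6]
25 [678. 127.] [572. 272.] [12.8  4.3]
30 [678. 121.] [585. 275.] [13.1  3.1]
35 [678. 116.] [598. 277.] [13.2  1.9]
40 [677. 110.] [611. 277.] [13.2  0.6]
45 [675. 104.] [625. 277.] [13.1 -0.6]
50 [673.  99.] [637. 275.] [12.9 -1.8]
55 [669.  95.] [649. 273.] [12.  -1.6]
```

View pics/s1.png

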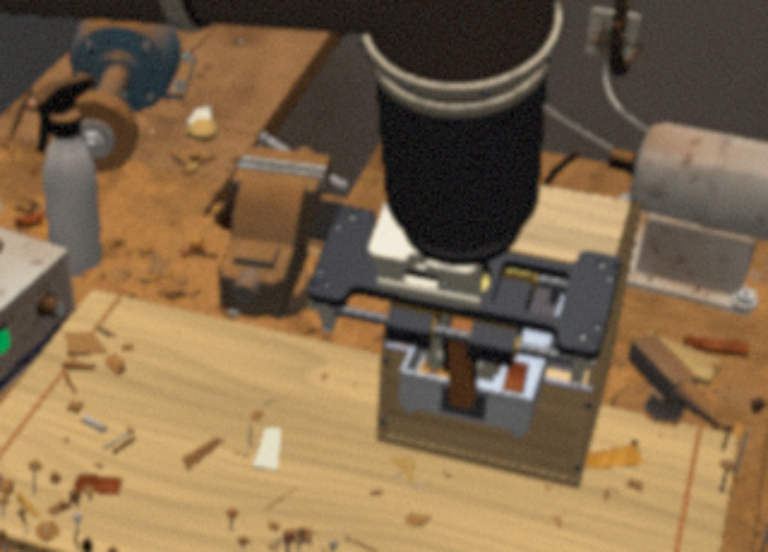

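The scene view shows the scoop level with its lip inside the opening, the pieces still in it, and the hand clear in front of the flap. I'll tip it now.

Call:
step_arm:
  increments:
    - {"tx": 10,"ty": 0,"tz": 8,"ax": 0,"ay": 5,"az": 0,"claw": -1}
    - {"tx": 11.5,"ty": 0,"tz": 8,"ax": 0,"ay": 5,"az": 0,"claw": -1}
    - {"tx": 12,"ty": 0,"tz": 7,"ax": 0,"ay": 5,"az": 0,"claw": -1}
    - {"tx": 12.5,"ty": 0,"tz": 5.5,"ax": 0,"ay": 5,"az": 0,"claw": -1}
    - {"tx": 13,"ty": 0,"tz": 4,"ax": 0,"ay": 5,"az": 0,"claw": -1}
    - {"tx": 13,"ty": 0,"tz": 3,"ax": 0,"ay": 5,"az": 0,"claw": -1}
    - {"tx": 13,"ty": 0,"tz": 2,"ax": 0,"ay": 5,"az": 0,"claw": -1}
    - {"tx": 13,"ty": 0,"tz": 0.5,"ax": 0,"ay": 5,"az": 0,"claw": -1}
    - {"tx": 13,"ty": 0,"tz": -0.5,"ax": 0,"ay": 5,"az": 0,"claw": -1}
    - {"tx": 13,"ty": 0,"tz": -2,"ax": 0,"ay": 5,"az": 0,"claw": -1}
    - {"tx": 0,"ty": 0,"tz": 0,"ax": 0,"ay": 0,"az": 0,"claw": -1}
    - {"tx": 0,"ty": 0,"tz": 0,"ax": 0,"ay": 0,"az": 0,"claw": -1}

```text
time_s: 14.5
tcp_pos: [0.6404, -0.1595, 0.2725]
eef_rot: [-179.9, 31.8, 0.6]
contact_force: [1.8, 0.3, -2.4]
gripper_width: 0.0175
```

Run:
```python
from plant import r, optics
from h import *
c=optics.capture("wrist"); cv2.imwrite("pics/w7.png",c["image"])
s=r.get_state();print(s["time_s"],s["tcp_pos"],s["eef_rot"],s["gripper_width"],s["contact_force"],s["joints"])
```

```text
14.55 [ 0.63959296 -0.15939928  0.27335484] [-179.89291787   31.82795168    0.63402165] 0.017759391929507425 [ 2.82023008 -0.17714497 -2.55342423] [   2.34543397   37.74129119   26.21991896   -1.07628429 -110.28912008
   88.17250937]
```

View pics/w7.png

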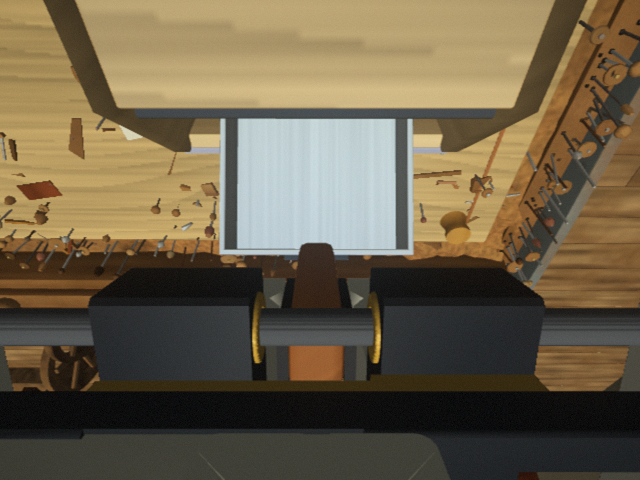

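The tray looks empty as far as I can see into it (rows 115–245). I'll tip a little further and dwell so nothing hangs at the lip.

Call:
step_arm:
  increments:
    - {"tx": 12,"ty": 0,"tz": -1.5,"ax": 0,"ay": 5,"az": 0,"claw": -1}
    - {"tx": 6,"ty": 0,"tz": -1,"ax": 0,"ay": 3,"az": 0,"claw": -1}
    - {"tx": 0,"ty": 0,"tz": 0,"ax": 0,"ay": 0,"az": 0,"claw": -1}
    - {"tx": 0,"ty": 0,"tz": 0,"ax": 0,"ay": 0,"az": 0,"claw": -1}
    - {"tx": 0,"ty": 0,"tz": 0,"ax": 0,"ay": 0,"az": 0,"claw": -1}
    - {"tx": 0,"ty": 0,"tz": 0,"ax": 0,"ay": 0,"az": 0,"claw": -1}
    - {"tx": 0,"ty": 0,"tz": 0,"ax": 0,"ay": 0,"az": 0,"claw": -1}

```text
time_s: 15.25
tcp_pos: [0.6563, -0.1594, 0.2726]
eef_rot: [-179.8, 39.7, 0.7]
contact_force: [5.0, -1.3, -3.5]
gripper_width: 0.0176
```

Call:
step_arm:
  increments:
    - {"tx": -6,"ty": 0,"tz": 1,"ax": 0,"ay": -3,"az": 0,"claw": -1}
    - {"tx": -12,"ty": 0,"tz": 1.5,"ax": 0,"ay": -5,"az": 0,"claw": -1}
    - {"tx": -13,"ty": 0,"tz": 2,"ax": 0,"ay": -5,"az": 0,"claw": -1}
    - {"tx": -13,"ty": 0,"tz": 0.5,"ax": 0,"ay": -5,"az": 0,"claw": -1}
    - {"tx": -13,"ty": 0,"tz": -0.5,"ax": 0,"ay": -5,"az": 0,"claw": -1}
    - {"tx": -13,"ty": 0,"tz": -2,"ax": 0,"ay": -5,"az": 0,"claw": -1}
    - {"tx": -13,"ty": 0,"tz": -3,"ax": 0,"ay": -5,"az": 0,"claw": -1}
    - {"tx": -13,"ty": 0,"tz": -4,"ax": 0,"ay": -5,"az": 0,"claw": -1}
    - {"tx": -12.5,"ty": 0,"tz": -4,"ax": 0,"ay": -5,"az": 0,"claw": -1}
    - {"tx": 0,"ty": 0,"tz": 0,"ax": 0,"ay": 0,"az": 0,"claw": -1}
    - {"tx": 0,"ty": 0,"tz": 0,"ax": 0,"ay": 0,"az": 0,"claw": -1}

```text
time_s: 16.35
tcp_pos: [0.5428, -0.1594, 0.2636]
eef_rot: [179.8, -2.8, 0.5]
contact_force: [-3.3, 0.8, -4.4]
gripper_width: 0.0175
```

Run:
```python
from plant import r, optics
from h import *
c=optics.capture("wrist"); cv2.imwrite("pics/w8.png",c["image"]); np.savez("w8.npz",**c)
s=r.get_state();print(s["time_s"],s["tcp_pos"],s["eef_rot"],s["gripper_width"],s["contact_force"])
# blue-white tray: count brown pixels in the tray region
h=cv2.cvtColor(c["image"][20:250,242:392],cv2.COLOR_BGR2HSV); m=((h[...,0]<25)&(h[...,1]>90)); print("brown",m.sum(), np.argwhere(m).mean(0) if m.any() else "")
```

```text
16.4 [ 0.54405988 -0.15934092  0.26354099] [179.80231389  -2.78785743   0.52260156] 0.017747903417078117 [-3.32628934 -0.22022481 -4.62316507]
brown 200 [226.195  73.805]
```

Call:
step_arm:
  increments:
    - {"tx": -12,"ty": 0,"tz": -7,"ax": 0,"ay": -5,"az": 0,"claw": -1}
    - {"tx": -11.5,"ty": 0,"tz": -8,"ax": 0,"ay": -5,"az": 0,"claw": -1}
    - {"tx": -10,"ty": 0,"tz": -8,"ax": 0,"ay": -5,"az": 0,"claw": -1}
    - {"tx": -8,"ty": 0,"tz": 0,"ax": 0,"ay": 0,"az": 0,"claw": -1}
    - {"tx": -10,"ty": 0,"tz": 0,"ax": 0,"ay": 0,"az": 0,"claw": -1}
    - {"tx": -10,"ty": 0,"tz": 0,"ax": 0,"ay": 0,"az": 0,"claw": -1}
    - {"tx": -10,"ty": 0,"tz": 0,"ax": 0,"ay": 0,"az": 0,"claw": -1}
    - {"tx": -10,"ty": 0,"tz": 0,"ax": 0,"ay": 0,"az": 0,"claw": -1}
    - {"tx": -5,"ty": 0,"tz": 0,"ax": 0,"ay": 0,"az": 0,"claw": -1}
    - {"tx": 0,"ty": 0,"tz": 0,"ax": 0,"ay": 0,"az": 0,"claw": -1}
    - {"tx": 0,"ty": 0,"tz": 0,"ax": 0,"ay": 0,"az": 0,"claw": -1}

```text
time_s: 17.5
tcp_pos: [0.4609, -0.1594, 0.2408]
eef_rot: [179.6, -18.0, 0.6]
contact_force: [0.7, -0.3, -3.0]
gripper_width: 0.0176
```

Run:
```python
from plant import r, optics
from h import *
c=optics.capture("wrist"); cv2.imwrite("pics/w9.png",c["image"]); np.savez("w9.npz",**c);W=world(c)
s=r.get_state();print(s["time_s"],s["tcp_pos"],s["eef_rot"],s["gripper_width"],s["contact_force"])
P=W[60:200,250:380].reshape(-1,3);P=P[~np.isnan(P).any(1)];m=P.mean(0);n=np.linalg.svd(P-m,full_matrices=False)[2][2];n*=np.sign(n[2])
print("floor",m,"pitch",np.degrees(np.arctan2(n[0],n[2])),"roll",np.degrees(np.arctan2(n[1],n[2])),"lip",ray(c,316,41,m[2]),"resid",np.abs((P-m)@n).max())
```

```text
17.55 [ 0.46101677 -0.15939096  0.24070138] [179.61446474 -18.0120606    0.57468202] 0.01741799064710365 [ 0.90171736 -0.15342915 -2.30004811]
floor [ 0.56238594 -0.15908915  0.16213123] pitch -2.1588761940365644 roll 0.30430787743907695 lip [ 0.61669555 -0.15953222  0.16213123] resid 0.002753277422458122
```

View pics/w9.png

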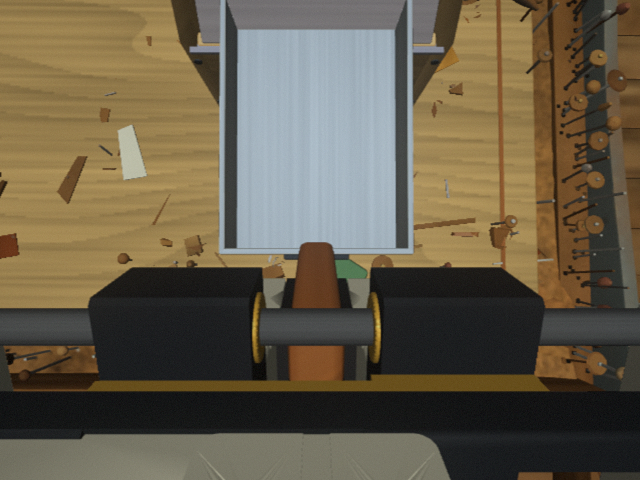

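The tray is empty, its lip is at row 29, and the flap is back on its slope above the sill. The scoop has pitched nose-up about 2.2° in the grip. I'll correct that and carry it back.

Call:
step_arm:
  increments:
    - {"tx": -10,"ty": 5,"tz": 2,"ax": 0,"ay": 1.1,"az": 0,"claw": -1}
    - {"tx": 0,"ty": 15,"tz": 3,"ax": 0,"ay": 1.1,"az": 0,"claw": -1}
    - {"tx": 0,"ty": 25,"tz": 0,"ax": 0,"ay": 0,"az": 0,"claw": -1}
    - {"tx": 0,"ty": 35,"tz": 0,"ax": 0,"ay": 0,"az": 0,"claw": -1}
    - {"tx": 0,"ty": 40,"tz": 0,"ax": 0,"ay": 0,"az": 0,"claw": -1}
    - {"tx": 0,"ty": 40,"tz": 0,"ax": 0,"ay": 0,"az": 0,"claw": -1}
    - {"tx": 10,"ty": 40,"tz": 0,"ax": 0,"ay": 0,"az": 0,"claw": -1}
    - {"tx": 20,"ty": 35,"tz": -10,"ax": 0,"ay": 0,"az": 0,"claw": -1}
    - {"tx": 25,"ty": 25,"tz": -20,"ax": 0,"ay": 0,"az": 0,"claw": -1}
    - {"tx": 20,"ty": 12,"tz": -25,"ax": 0,"ay": 0,"az": 0,"claw": -1}
    - {"tx": 12,"ty": 4,"tz": -25,"ax": 0,"ay": 0,"az": 0,"claw": -1}
    - {"tx": 0,"ty": 0,"tz": -15,"ax": 0,"ay": 0,"az": 0,"claw": -1}

```text
time_s: 18.75
tcp_pos: [0.5387, 0.1177, 0.1481]
eef_rot: [179.6, -15.7, 0.6]
contact_force: [-0.0, -0.7, -2.8]
gripper_width: 0.0177
```

Call:
step_arm:
  increments:
    - {"tx": 0,"ty": 0,"tz": 0,"ax": 0,"ay": 0,"az": 0,"claw": -1}
    - {"tx": 0,"ty": 0,"tz": 0,"ax": 0,"ay": 0,"az": 0,"claw": -1}

```text
time_s: 18.95
tcp_pos: [0.5379, 0.1167, 0.1506]
eef_rot: [179.6, -15.8, 0.6]
contact_force: [0.3, -0.1, -2.0]
gripper_width: 0.0175
```

```bash
cat > fl.py <<'E'
from plant import r, optics
from h import *
c=optics.capture("wrist"); W=world(c)
s=r.get_state();print(s["time_s"],s["tcp_pos"],s["eef_rot"],s["gripper_width"],s["contact_force"])
P=W[60:200,250:380].reshape(-1,3);P=P[~np.isnan(P).any(1)];m=P.mean(0);n=np.linalg.svd(P-m,full_matrices=False)[2][2];n*=np.sign(n[2])
print("floor",m,"pitch",np.degrees(np.arctan2(n[0],n[2])),"roll",np.degrees(np.arctan2(n[1],n[2])))
E
python3 fl.py
```

```text
19.0 [0.53817518 0.11695164 0.15141351] [179.66597127 -15.85083638   0.56891221] 0.017947075570712324 [ 0.26638853 -0.44981253 -2.57607441]
floor [0.63615321 0.11689583 0.0680162 ] pitch 0.06581727989207124 roll 0.36630940727497896
```

Call:
step_arm:
  increments:
    - {"tx": 0,"ty": 0,"tz": -10,"ax": 0,"ay": 0,"az": 0,"claw": -1}
    - {"tx": 0,"ty": 0,"tz": -13,"ax": 0,"ay": 0,"az": 0,"claw": -1}
    - {"tx": 0,"ty": 0,"tz": -6,"ax": 0,"ay": 0,"az": 0,"claw": -1}
    - {"tx": 0,"ty": 0,"tz": -3,"ax": 0,"ay": 0,"az": 0,"claw": -1}
    - {"tx": 0,"ty": 0,"tz": -1.5,"ax": 0,"ay": 0,"az": 0,"claw": -1}
    - {"tx": 0,"ty": 0,"tz": 0,"ax": 0,"ay": 0,"az": 0,"claw": -1}
    - {"tx": 0,"ty": 0,"tz": 0,"ax": 0,"ay": 0,"az": 0,"claw": -1}

```text
time_s: 19.7
tcp_pos: [0.5379, 0.1168, 0.1176]
eef_rot: [179.7, -15.8, 0.6]
contact_force: [0.2, -0.3, -1.9]
gripper_width: 0.0178
```

```bash
python3 fl.py
```

```text
19.75 [0.53789226 0.1167867  0.11756434] [179.66677041 -15.83697366   0.55909247] 0.017851171246677087 [-0.13547153  0.31958545 -2.40979638]
floor [0.6363362  0.11713258 0.03516199] pitch -0.001959541112707184 roll 0.2949840619758917
```

Call:
step_arm:
  increments:
    - {"tx": 0,"ty": 0,"tz": -1.5,"ax": 0,"ay": 0,"az": 0,"claw": -1}
    - {"tx": 0,"ty": 0,"tz": 0,"ax": 0,"ay": 0,"az": 0,"claw": -1}
    - {"tx": 0,"ty": 0,"tz": 0,"ax": 0,"ay": 0,"az": 0,"claw": -0.4}
    - {"tx": 0,"ty": 0,"tz": 0,"ax": 0,"ay": 0,"az": 0,"claw": 0.2}
    - {"tx": 0,"ty": 0,"tz": 0,"ax": 0,"ay": 0,"az": 0,"claw": 0.2}
    - {"tx": 0,"ty": 0,"tz": 0,"ax": 0,"ay": 0,"az": 0,"claw": 0.2}
    - {"tx": 0,"ty": 0,"tz": 0,"ax": 0,"ay": 0,"az": 0,"claw": 0.2}

```text
time_s: 20.45
tcp_pos: [0.5377, 0.1166, 0.1156]
eef_rot: [179.6, -15.8, 0.6]
contact_force: [0.7, -0.3, 0.8]
gripper_width: 0.0504
```

Call:
step_arm:
  increments:
    - {"tx": -5,"ty": 0,"tz": 15,"ax": 0,"ay": 0,"az": 0,"claw": 0.2}
    - {"tx": -9,"ty": 0,"tz": 30,"ax": 0,"ay": 0,"az": 0,"claw": 0.2}
    - {"tx": -12,"ty": 0,"tz": 40,"ax": 0,"ay": 0,"az": 0,"claw": 0.2}
    - {"tx": -10,"ty": 0,"tz": 40,"ax": 0,"ay": 0,"az": 0,"claw": 0.2}
    - {"tx": -10,"ty": 30,"tz": 15,"ax": 0,"ay": 0,"az": 0,"claw": 0.2}
    - {"tx": -10,"ty": 40,"tz": 0,"ax": 0,"ay": 0,"az": 0,"claw": 0.2}
    - {"tx": -10,"ty": 40,"tz": 0,"ax": 0,"ay": 0,"az": 0,"claw": 0.2}
    - {"tx": -10,"ty": 40,"tz": 0,"ax": 0,"ay": 0,"az": 0,"claw": 0.2}
    - {"tx": -10,"ty": 40,"tz": 0,"ax": 0,"ay": 0,"az": 0,"claw": 0.2}
    - {"tx": -10,"ty": 40,"tz": 0,"ax": 0,"ay": 0,"az": 0,"claw": 0.2}
    - {"tx": 0,"ty": 0,"tz": 0,"ax": 0,"ay": 0,"az": 0,"claw": 0.2}

```text
time_s: 21.55
tcp_pos: [0.441, 0.3509, 0.2555]
eef_rot: [179.7, -15.8, 0.8]
contact_force: [0.6, 0.1, -0.3]
gripper_width: 0.0522
```

Run:
```python
from plant import r, optics
from h import *
s=r.get_state();print(s["time_s"],s["tcp_pos"],s["qd"].round(1),s["gripper_width"])
def plane(P):
    m=P.mean(0);n=np.linalg.svd(P-m,full_matrices=False)[2][2];return m,n*np.sign(n[2])
for f in ("top","scene"):
    t=optics.capture(f); o=dict(np.load(f+"0.npz")); cv2.imwrite(f"pics/end_{f}.png",t["image"])
    for nm,c in (("before",o),("now",t)):
        W=world(c)
        k=W[(W[...,2]>.145)&(W[...,2]<.185)&(abs(W[...,1]+.159)<.06)&(W[...,0]>.6)&(W[...,0]<.72)]
        m,n=plane(k);print(f,nm,"flap slope deg",np.degrees(np.arctan2(-n[0],n[2])).round(2),(m[0]-m[2]).round(4),len(k))
        k=W[(abs(W[...,0]-.665)<.025)&(abs(W[...,1]-.12)<.04)&(W[...,2]<.06)];m,n=plane(k);print("  scoop floor z",m[2].round(4),"tilt",np.degrees(np.arccos(n[2])).round(2))
        for b,x,y,q,lo,hi in(("green",.463,-.176,.05,.04,.07),("chuck",.456,-.32,.03,.035,.06),("bottle",.488,.312,.04,.05,.13)):
            k=W[(abs(W[...,0]-x)<q)&(abs(W[...,1]-y)<q)&(W[...,2]>lo)&(W[...,2]<hi)];print("  ",b,len(k),k.mean(0).round(4))
```

```text
21.55 [0.44097698 0.35087178 0.25545059] [-2.5 -2.  -2.8 -1.4 -0.5  3.2] 0.0521825886897002
top before flap slope deg 44.53 0.4885 1198
  scoop floor z 0.0333 tilt 0.38
   green 615 [ 0.4588 -0.1752  0.055 ]
   chuck 118 [ 0.4555 -0.3193  0.048 ]
   bottle 241 [0.4947 0.3111 0.0692]
top now flap slope deg 44.02 0.4885 1196
  scoop floor z 0.0331 tilt 0.9
   green 610 [ 0.4586 -0.175   0.0551]
   chuck 117 [ 0.4556 -0.3192  0.0484]
   bottle 224 [0.4967 0.3107 0.0703]
scene before flap slope deg 44.19 0.4864 1770
  scoop floor z 0.0345 tilt 0.46
   green 944 [ 0.4514 -0.1774  0.0544]
   chuck 209 [ 0.451  -0.3199  0.0478]
   bottle 332 [0.4896 0.3103 0.0695]
scene now flap slope deg 44.11 0.4866 1754
  scoop floor z 0.0343 tilt 0.5
   green 946 [ 0.4515 -0.1771  0.0542]
   chuck 208 [ 0.4509 -0.3197  0.0479]
   bottle 339 [0.4897 0.3108 0.0693]
```

Run:
```python
from plant import r, optics
from h import *
t=optics.capture("top"); o=dict(np.load("top0.npz")); A,B=world(o),world(t)
d=(B[...,2]-A[...,2]>.009)&(B[...,2]<.06)&(B[...,0]>.38)&(B[...,0]<.86)&(abs(B[...,1])<.34)
n,l,st,ce=cv2.connectedComponentsWithStats(d.astype(np.uint8))
big=[(st[i].tolist(),B[int(ce[i][1]),int(ce[i][0])].round(3).tolist()) for i in range(1,n) if st[i][4]>15]
print("new raised patches",big)
if not big: print(r.close_job())
```

```text
new raised patches [([250, 219, 2, 21, 21], [0.636, 0.164, 0.052]), ([290, 243, 3, 19, 21], [0.584, 0.066, 0.049])]
```

Both patches are 2–3 px strips along the scoop's side walls, which shifted about 2 mm. Nothing loose is lying on the board.

```bash
python3 -c "
from plant import r
print(r.close_job())"
```

```text
the job is handed in; nothing more can be done
None
```

The job is handed in at about 22 s of the 72 s allowed, and as far as my checks show, all steps went as planned. I put the stray block in the scoop between the two offcuts and carried the scoop level to the box. I pressed the flap open with the lip, tipped to about 58°, backed out, and set the scoop down flat where it had stood.

Last checks:
- **Pieces:** the tray was seen empty and nothing new is lying on the board. I could not see inside the box, so all three pieces being in it is inferred from that.
- **Flap:** its slope is within about 0.5° of where it started, so it is shut.
- **Scoop:** the top of its floor is at z ≈ 0.033, as at the start. The measured tilt is 0.5° (scene camera) to 0.9° (top camera), inside the 4.6° limit.
- **Bystanders:** the green bar, chuck and bottle are within about 2 mm of where they were, which is camera noise.
- **Robot:** the gripper is open and clear of everything.

Two things differed from plan. The scoop slipped about 2.2° nose-up in the grip during the tip, and I corrected that before setting it down. The final check for loose pieces also flagged two thin strips along the scoop's own walls, which I took to be its shift of about 2 mm.

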